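# Put the petrified wood away and latch the specimen cabinet

### The job

Lay the petrified-wood slab flat in the pulled-out tray of the specimen cabinet, slide the tray fully home, then swing the glazed door shut and press it until its sprung catch snaps over the strike and holds it closed. Press firmly but never slam or force the door, do not drop the slab, and leave the other things on the shelf where they are.

Things in the scene. Friction and masses are not known exactly. Their poses are not given: they have to be found in the camera images.
- cabinet: Fixed brown wooden cabinet, 236 wide (y), 231 deep (x), 150 mm high. Origin: centre of its underside; it faces its own -x, its own +y is the left of someone facing it. Its top board (upper side at 150 mm) begins 92 mm in front (-x) of the origin. The side cheeks reach 21 (left) and 31 mm (right) further forward than the carcass (100 mm in front of the origin); the door shuts between them, in front of the top board.
- slab_center (a point): Centre (half-way up) of the loose petrified-wood slab: dark brown rim, reddish ringed face, 84 long (its x), 50 wide (its y), 20 mm thick (z), about 0.2 kg. Its long sides are flat over the middle 62 mm: grip there, across the 50 mm. It lies flat on the 3 mm thick green mat.
- tray (a joint): Upper tray, m pulled out towards the cabinet's -x: 0 is home (its front level with the carcass, 100 mm in front of the cabinet origin), about 0.11 at the start. It slides with about 1.5 N of friction, stays where left, and meets a solid stop at 0. Push its front board home.
- tray_floor (a point): Point on the tray's floor, mid-width, 60 mm behind the outer face of its front, 100 mm above the shelf; axes as the cabinet's; moves with the tray. Inside, the tray is 150 wide (y; side rims 10 mm high) and runs from 52 in front (-x) to 105 mm behind this point. Drawn out, it is open to above to 40 mm or more behind this point; further back the top board is 38 mm above the floor.
- tray_front (a point): Middle of the upper outer edge of the tray's light wooden front board, 160 wide, 8 thick, 28 mm high, upper edge 122 mm above the shelf; axes as the cabinet's; moves with the tray.
- door (a joint): Glazed door, rad open: 0 is nominally shut, about 1.8 at the start (swung out towards the robot, beside the tray). It turns easily and stays where left until its tongue meets the strike at about 0.06. Let go before the tongue has snapped in, it is pushed open again by the tongue's spring.
- door_hinge (a point): Point on the door's upright hinge axis, at the height of its top edge (150 mm above the shelf), in the plane of its outer face, at the left of the opening. Axes turn with the door and equal the cabinet's when shut: its -y runs along the door to the free edge, its -x points out of the outer face, the face to push on.
- door_edge (a point): Upper outer corner of the door's free edge, 191 mm from the hinge axis; axes as door_hinge. Door 14 thick, 138 mm high, a 36 mm wide wooden stile at the free edge. A brass knob 20 mm across, 22 mm proud sits on the outer face 18 mm in from the free edge, 78 mm below the top: push the stile above it. A sprung tongue stands 6 mm out of the free edge, sloped towards the cabinet. Over 20 N on the door may crack its pane.
- strike_nominal (a point): Nominal place of the strike lip on the right cheek. Pressed near its free edge the door resists more and more over 8 mm, up to 9 to 14 N; that drops at once as the tongue snaps behind the lip; 2 to 3 mm on is the stop, where force climbs steeply. Lip and stop are one piece in slotted holes: the edge's true shut place is up to 4 mm nearer or farther than nominal; no reading tells it, feel it.
- cabochon: Bystander: round domed green glass paperweight, 60 mm across, 25 mm high; origin at the centre of its underside.
- loupe: Bystander: folding magnifier, dark steel disc 38 mm across and 12 mm thick with a 26 mm long tail to its own -x; origin under the disc's centre.
- grit_jar: Bystander: jar with blue cap, 60 mm across, 85 mm high; origin at the centre of its underside.
- polish_jar: Bystander: jar with orange cap, 60 mm across, 85 mm high; origin at the centre of its underside.
Not all that is in view belongs to the job. Of the things like the part that bears slab_center, leave any that is blue; of the rest the smaller one is meant.

How it is judged:
By the outcome, as a careful person would: the job done as asked, in the order asked, and still so for the second after the job is handed in, with the robot touching nothing.
It also fails if it takes over 72 s, if anything falls off the work surface, if the arm or the gripper's body presses on something with over 40 N, if the wrist force passes 120 N, or if a joint passes its speed limit or range.

### The arm

A 6-joint arm with a two-finger parallel gripper is mounted at the origin on the work surface. World frame = base frame: x ahead of the robot, y to its left, z up, the work surface at z = 0. Lengths are in mm, angles in rad, forces in N, time in s.
With the tool pointing down it reaches from about 325 to 775 mm from the base axis. Payload 5.5 kg.
Tool frame: the origin (TCP) lies at the very end of the fingers, on their centre line; the grasp point (between the pads) lies manip.hold_point_z behind it (manip.hold_point_z is the distance from the TCP to the grasp point, in mm); z points along the fingers, y is the line along which they close (so a half turn about z gives the same grasp; the last joint's range is limited). The gripper opens to 88 mm and grips with 3 to 60 N. Pads are 20 mm wide; open, the fingers measure 115 mm over their backs; the gripper's body (75 mm by 178 mm) begins 61 mm behind the grasp point.
Start: joints at [1.284, 0.091, 1.231, -0, 1.82, -0.057], TCP at [136.673, 584.24, 222.631] pointing down, gripper open.
Joint ranges: [-2.87, 2.87], [-0.86, 2.18], [0.17, 2.46], [-1.51, 4.65], [0.06, 2.69], [-2.65, 2.65]. Speed limits (rad/s): [2.57, 2.57, 3.01, 3.14, 3.14, 3.14].

### API

Orientations are given as a 3x3 rotation matrix whose columns are the frame's x, y, z axes.
In Python, from station import manip, imaging gives the robot as it stands.
- The arm moves only by the shell command python3 -m jog 'ROWS' [FORCE]. ROWS is JSON, a list of rows, each a list of 3 entries, a list of its own where there are three numbers: the shift along the tool's x, y, z in m, then the turn, a rotation vector about the tool's x, y, z in degrees, then the opening, from -1 (shut) to 1 (fully open), so that 0 is half open. A call has 1 to 8 rows; each row shifts and turns the commanded pose from where the row before left it, along the tool's axes as they then stand; what a row does not reach is not made up. A row lasts 1/10 s, in which the tool goes at most 50 mm and 8.59 degrees, less where a joint would pass 70% of its speed; a pose out of reach is approached as far as the arm can. A call with a gripper value outside its range is refused whole. The fingers move at their own pace and stop on an object; FORCE is the grip in N (left out, the last holds). Time passes only in rows, so rows that do not move let the fingers close. It gives the time, the measured TCP pose, the force, the opening and the grip force at its end, in the units of the state.
- manip.sense(): the state, without advancing time (a new reading comes with each control period).
- imaging.grab_frame(name): name is "scene" or "top" or "wrist"; returns the picture (400x640x3 uint8, red, green, blue); there is no depth.
- imaging.camera_model(name): a dict with "mtx" (3x3 intrinsics, pixels), "position" and "orientation" of the camera in the world; the wrist camera has in their place "tool_from_camera" (4x4, takes a point from camera to tool coordinates, whose origin is the TCP and whose axes are the flange's). Camera axes: x right, y down, z forward; pixel columns grow to the right and rows downward; lengths in mm; the calibration is good to about 2 mm. The wrist camera is an equidistant fisheye: a pixel r from the principal point sees the ray r / f radians off the axis. A picture is of the moment at which its call begins: read the wrist's pose just before it. camera_model takes no time and is no camera call.
- manip.close_job(): hands the job in; it is judged then, once.
The state is a dict: "time_s": time; "q": joint angles; "joint_vel": joint speeds; "tau": joint torques, N m; "position": TCP position; "ee_rot": TCP orientation; "ft_force": force on the tool from outside, world axes, zero at the start; "wrist_torque": the same for the moment, N m; "gripper_width": opening from 0.0 (shut) to 1.0 (fully open); "finger_force": force on a finger pad.
Only numpy, scipy, OpenCV 4.12 (cv2) and the standard library are available. Lean on these libraries where they do the work, as an engineer would, in place of code of your own. Each camera call takes 0.05 s, during which the arm holds its last target. There are 200 camera calls.

## Working session

There is one attempt and no reset: what is moved stays moved. The work goes in short steps, Python scripts to look and compute and a shell command to move; the robot and the scene stay as the last step left them, time stands still between calls to the robot, and variables do not carry over. Pictures are saved under pics/ and viewed, at most 10 in all, crops included, and the job is handed in when it is done.

```bash
ls; mkdir -p pics; python3 - <<'E'
from station import manip, imaging
import cv2
s=manip.sense(); print(s, manip.hold_point_z)
for n in("scene","top"):
    cv2.imwrite(f"pics/{n}0.png",imaging.grab_frame(n)[:,:,::-1]); print(n,imaging.camera_model(n))
print(imaging.camera_model("wrist"))
E
```

```text
pics
{'time_s': 0.0, 'q': array([ 1.28430266e+00,  9.18539335e-02,  1.23189378e+00, -1.56221747e-05,
        1.81980745e+00, -5.67197317e-02]), 'joint_vel': array([-1.36343940e-03,  3.15749980e-04,  6.23438064e-04,  9.41037121e-05,
        1.65260005e-03, -3.12900105e-04]), 'tau': array([ 4.14655028e-05, -4.46448255e+01, -4.06442821e+01,  6.97198603e-02,
        2.93473375e-02, -1.16448714e-04]), 'position': array([136.5864363 , 583.93306849, 221.50538449]), 'ee_rot': array([[-9.73717008e-01,  2.27760613e-01, -5.40062360e-04],
       [ 2.27761233e-01,  9.73715185e-01, -1.88679374e-03],
       [ 9.61296198e-05, -1.96020843e-03, -9.99998074e-01]]), 'ft_force': array([ 0.49015972,  0.32756291, -0.3424041 ]), 'wrist_torque': array([-0.03687312, -0.02414639,  0.01917026]), 'finger_force': 0.0, 'gripper_width': 0.9999273118027452} 18.700000000000003
scene {'mtx': array([[434.03905865,   0.        , 319.50757024],
       [  0.        , 434.03905865, 196.10201227],
       [  0.        ,   0.        ,   1.        ]]), 'position': array([ 909.33973976, -442.10043558,  934.13377878]), 'orientat
[... 406 characters left out ...]
[[ 1.76056715e-02, -9.95375755e-01,  9.44306483e-02],
       [-9.99842935e-01, -1.77192703e-02, -3.64560920e-04],
       [ 2.03611728e-03, -9.44093982e-02, -9.95531376e-01]])}
{'mtx': array([[309.70691629,   0.        , 324.67177602],
       [  0.        , 309.70691629, 201.71661388],
       [  0.        ,   0.        ,   1.        ]]), 'tool_from_camera': array([[-1.21267599e-04, -9.68108700e-01, -2.50530499e-01,
         6.81897977e+01],
       [ 9.99999891e-01, -4.20626496e-06, -4.67789208e-04,
         1.21556554e-01],
       [ 4.51817004e-04, -2.50530529e-01,  9.68108594e-01,
        -1.61186589e+02],
       [ 0.00000000e+00,  0.00000000e+00,  0.00000000e+00,
         1.00000000e+00]])}
```

View pics/scene0.png

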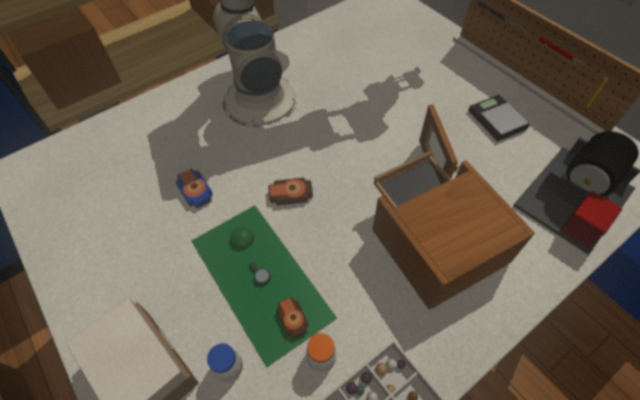

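View pics/top0.png

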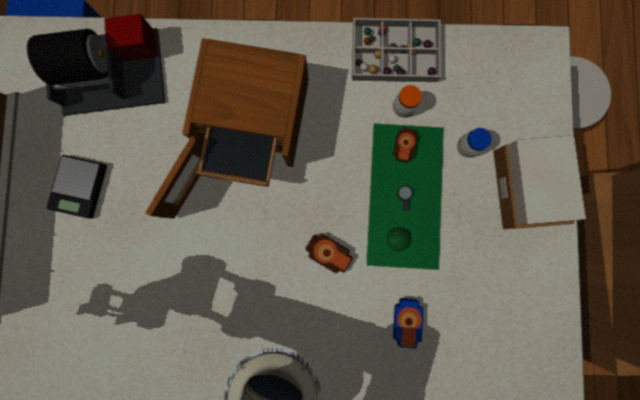

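The top view shows the brown target slab on the mat at (405,145), with its bigger brown twin at (329,252) and a blue one at (408,322). The cabinet's top board is around (250,85), the tray at (238,155) and the open door from (200,140) to (155,213). Next I'll enlarge these areas.

```bash
python3 - <<'E'
import cv2,numpy as np
t=cv2.imread("pics/top0.png"); s=cv2.imread("pics/scene0.png")
a=cv2.resize(t[30:225,140:320],None,fx=3,fy=3,interpolation=cv2.INTER_CUBIC) #540x585
b=cv2.resize(t[120:170,385:428],None,fx=6,fy=6,interpolation=cv2.INTER_CUBIC) #258x300
c=cv2.resize(s[290:340,270:313],None,fx=6,fy=6,interpolation=cv2.INTER_CUBIC)
o=np.zeros((600,800,3),np.uint8); o[:585,:540]=a; o[:300,541:799]=b; o[300:,541:799]=c
cv2.imwrite("pics/crop1.png",np.clip(o*1.5,0,255).astype(np.uint8))
E
```

```text
(no output)
```

View pics/crop1.png

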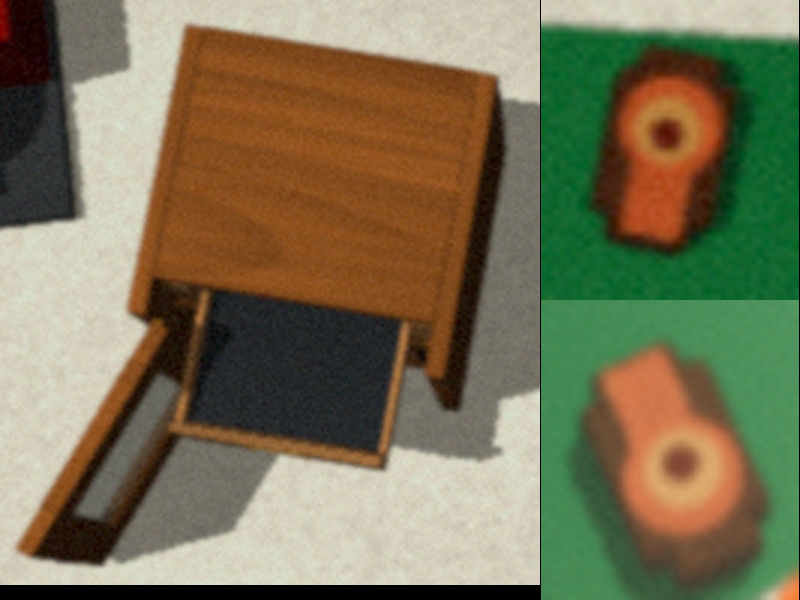

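The crop shows these pixels:
- **Cabinet top corners:** (187,27), (497,77), (130,312), (432,378).
- **Tray front's upper edge:** (172,430) to (383,467).
- **Door's outer top edge:** (148,322) to (18,548).
- **Slab:** a dark outline around (665,148).

```bash
cat > h.py <<'E'
import numpy as np, cv2
from station import manip, imaging
def px2w(u,v,z,cam="top"):
    m=imaging.camera_model(cam); d=m["orientation"]@np.linalg.solve(m["mtx"],[u,v,1.])
    p=m["position"]; return p+d*(z-p[2])/d[2]
def slab(fn,cam,box,z):
    im=cv2.imread(fn); x0,y0,x1,y1=box; h=cv2.cvtColor(im[y0:y1,x0:x1],cv2.COLOR_BGR2HSV)
    m=((h[...,0]<35)|(h[...,0]>160)).astype(np.uint8)
    n,l,st,_=cv2.connectedComponentsWithStats(m); k=1+st[1:,4].argmax()
    ys,xs=np.nonzero(l==k); P=np.array([px2w(x+x0,y+y0,z,cam)[:2] for x,y in zip(xs,ys)],np.float32)
    return P.mean(0),cv2.minAreaRect(P)
E
python3 - <<'E'
from h import *
a=lambda u,v,z:px2w(140+u/3,30+v/3,z)
P={k:a(*v) for k,v in dict(bl=(187,27,150),br=(497,77,150),fl=(130,312,150),fr=(432,378,150),tl=(172,430,122),tr=(383,467,122),dh=(148,322,150),de=(18,548,150)).items()}
for k,v in P.items(): print(k,v.round(1))
d=lambda i,j:np.linalg.norm(P[i]-P[j]).round(1)
print("W",d('bl','br'),d('fl','fr'),"D",d('bl','fl'),d('br','fr'),"tray",d('tl','tr'),"door",d('dh','de'))
ang=lambda i,j:np.degrees(np.arctan2(*(P[j]-P[i])[1::-1])).round(2)
print("ang x-axis:",ang('fl','bl'),ang('fr','br')," y-axis",ang('br','bl'),ang('tr','tl'),"door",ang('dh','de'))
print(slab("pics/top0.png","top",(390,122,425,168),20),slab("pics/scene0.png","scene",(272,293,311,340),15))
print(px2w(140+(541-541)/3+0,30,23)[:0], px2w(385+(665-541)/6,120+133/6,23), px2w(270+(680-541)/6,290+163/6,23,"scene"))
E
```

```text
bl [817.1 162.6 150. ]
br [782.9 -67.6 150. ]
fl [601.4 193.7 150. ]
fr [556.9 -25.9 150. ]
tl [520.1 168.4 122. ]
tr [495.3  11.5 122. ]
dh [594.3 180.3 150. ]
de [429.3 264.3 150. ]
W 232.7 224.1 D 217.9 229.8 tray 158.8 door 185.1
ang x-axis: -8.21 -10.45  y-axis 81.55 81.03 door 153.01
(array([ 617.69415, -312.76245], dtype=float32), ((617.7102661132812, -312.8488464355469), (49.816951751708984, 83.40508270263672), 78.74468994140625)) (array([ 620.90985, -314.81088], dtype=float32), ((619.9544677734375, -314.39971923828125), (49.140625, 87.62272644042969), 78.46014404296875))
[] [ 622.74654141 -313.67096912   23.        ] [ 625.33856305 -313.81397233   23.        ]
```

```bash
cat >> h.py <<'E'
from scipy.spatial.transform import Rotation as R
def to(x,y,z,yaw_y=None,n=8):
    """tool-axes shift (m) and yaw turn (deg about tool z) to the world target; yaw_y=world angle of tool y axis"""
    s=manip.sense(); M=s["ee_rot"]; d=M.T@(np.array([x,y,z])-s["position"])/1e3
    o=f"t={s['time_s']:.1f} pos={s['position'].round(1)} f={s['ft_force'].round(1)} gw={s['gripper_width']:.3f} shift={d.round(4)} /{n}={(d/n).round(4)}"
    if yaw_y is not None:
        a=np.radians(yaw_y); Z=[0,0,-1.]; Y=[np.cos(a),np.sin(a),0]; T=np.c_[np.cross(Y,Z),Y,Z]
        r=np.degrees(R.from_matrix(M.T@T).as_rotvec()); o+=f" rot={r.round(2)}"
    print(o)
E
python3 -c "
from h import *
to(619,-313.5,200,78.7,24)"
```

```text
t=0.1 pos=[136.6 584.  221.6] f=[-0.1 -0.5 -0.2] gw=0.995 shift=[-0.6742 -0.764   0.0229] /24=[-0.0281 -0.0318  0.001 ] rot=[-0.1  -0.01 -1.87]
```

```bash

python3 -m jog '[[[-0.015,-0.017,0],[0,0,0],1],[[-0.028,-0.032,0],[0,0,0],1],[[-0.028,-0.032,0],[0,0,0],1],[[-0.028,-0.032,0],[0,0,0],1],[[-0.028,-0.032,0],[0,0,0],1],[[-0.028,-0.032,0],[0,0,0],1],[[-0.028,-0.032,0],[0,0,0],1],[[-0.028,-0.032,0],[0,0,0],1]]'
python3 -m jog '[[[-0.028,-0.032,0],[0,0,0],1],[[-0.028,-0.032,0],[0,0,0],1],[[-0.028,-0.032,0],[0,0,0],1],[[-0.028,-0.032,0],[0,0,0],1],[[-0.028,-0.032,0],[0,0,0],1],[[-0.028,-0.032,0],[0,0,0],1],[[-0.028,-0.032,0],[0,0,0],1],[[-0.028,-0.032,0],[0,0,0],1]]'
python3 -m jog '[[[-0.028,-0.032,0],[0,0,0],1],[[-0.028,-0.032,0],[0,0,0],1],[[-0.028,-0.032,0],[0,0,0],1],[[-0.028,-0.032,0],[0,0,0],1],[[-0.028,-0.032,0],[0,0,0],1],[[-0.028,-0.032,0],[0,0,0],1],[[-0.015,-0.016,0],[0,0,0],1],[[0,0,0],[0,0,-1.9],1]]'
python3 -c "
from h import *
to(619,-313.5,120,78.7,4)"
```

```text
time_s: 0.9
position: [287.5, 299.9, 222.3]
ee_rot: [[-0.974, 0.227, -0.0], [0.227, 0.974, -0.0], [0.0, -0.0, -1.0]]
ft_force: [1.4, 0.9, 0.5]
gripper_width: 0.998
finger_force: 0.0
time_s: 1.7
position: [447.4, -0.5, 222.4]
ee_rot: [[-0.974, 0.228, -0.0], [0.228, 0.974, 0.0], [0.0, 0.0, -1.0]]
ft_force: [0.3, 0.0, -0.3]
gripper_width: 1.003
finger_force: 0.0
time_s: 2.5
position: [578.1, -245.7, 220.2]
ee_rot: [[-0.98, 0.198, -0.003], [0.198, 0.98, 0.001], [0.003, 0.0, -1.0]]
ft_force: [-0.4, -0.1, 0.5]
gripper_width: 0.998
finger_force: 0.0
t=2.5 pos=[ 578.1 -245.7  220.2] f=[-0.4 -0.1  0.5] gw=0.998 shift=[-0.0538 -0.0583  0.1   ] /4=[-0.0135 -0.0146  0.025 ] rot=[ 0.01 -0.18 -0.11]
```

```bash

python3 -m jog '[[[-0.014,-0.015,0.01],[0,0,0],1],[[-0.014,-0.015,0.025],[0,0,0],1],[[-0.014,-0.015,0.03],[0,0,0],1],[[-0.012,-0.013,0.025],[0,0,0],1],[[0,0,0],[0,0,0],1],[[0,0,0],[0,0,0],1]]'
python3 - <<'E'
from h import *
s=manip.sense(); im=imaging.grab_frame("wrist")[:,:,::-1].copy(); cv2.imwrite("pics/w1.png",im)
m=imaging.camera_model("wrist"); T=m["tool_from_camera"]; K=m["mtx"]
# project the assumed slab top outline
a=np.radians(-11.3); L=np.array([np.cos(a),np.sin(a),0]); W=np.array([-np.sin(a),np.cos(a),0]); c=np.array([619,-313.5,23])
for sx,sy in((42,25),(42,-25),(-42,-25),(-42,25),(0,0)):
    p=s["ee_rot"].T@(c+sx*L+sy*W-s["position"]); q=np.linalg.inv(T)@np.r_[p,1]; q=q[:3]
    th=np.arctan2(np.hypot(q[0],q[1]),q[2]); n=q[:2]/np.hypot(*q[:2]); uv=K[:2,2]+K[0,0]*th*n
    cv2.circle(im,tuple(uv.round().astype(int).tolist()),2,(255,0,255),-1); print(uv.round(1))
cv2.imwrite("pics/w1o.png",cv2.resize(im,(800,500)))
to(619,-313.5,5,78.7,4)
E
```

```text
time_s: 3.1
position: [619.0, -310.1, 131.7]
ee_rot: [[-0.981, 0.196, -0.002], [0.196, 0.981, 0.001], [0.002, 0.001, -1.0]]
ft_force: [-0.3, 1.1, 0.9]
gripper_width: 0.998
finger_force: 0.0
[347.6 244.3]
[294.5 244.2]
[292.2 154.5]
[349.3 154.5]
[320.8 201. ]
t=3.1 pos=[ 619.5 -310.   133.7] f=[-0.2  0.4  0. ] gw=0.999 shift=[-1.000e-04 -3.500e-03  1.287e-01] /4=[-0.     -0.0009  0.0322] rot=[0.   0.03 0.04]
```

View pics/w1o.png

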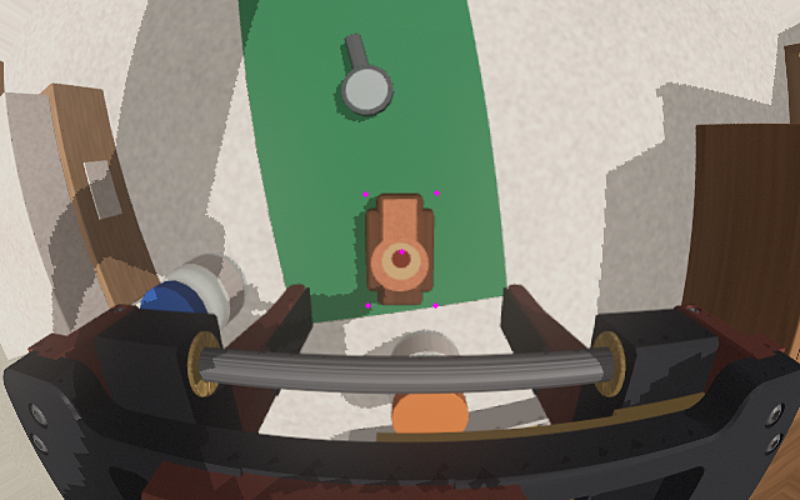

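The predicted slab outline lies right on the slab, whose centre is at about (400,250) in the view, so the estimate holds. I'll descend.

```bash

python3 -m jog '[[[0,-0.0035,0.02],[0,0,0],1],[[0,0,0.03],[0,0,0],1],[[0,0,0.03],[0,0,0],1],[[0,0,0.02],[0,0,0],1],[[0,0,0.01],[0,0,0],1],[[0,0,0.005],[0,0,0],1],[[0,0,0],[0,0,0],1]]'
python3 -c "
from h import *
to(619,-313.5,6,78.7,1)"
```

```text
time_s: 3.85
position: [619.3, -313.8, 19.1]
ee_rot: [[-0.981, 0.195, 0.002], [0.195, 0.981, -0.001], [-0.002, -0.0, -1.0]]
ft_force: [0.7, 0.4, -0.8]
gripper_width: 1.0
finger_force: 0.0
t=3.9 pos=[ 619.3 -313.8   19.1] f=[ 0.7  0.4 -0.8] gw=1.000 shift=[0.0004 0.0003 0.0131] /1=[0.0004 0.0003 0.0131] rot=[-0.03  0.09  0.05]
```

```bash

python3 -m jog '[[[0,0,0.008],[0,0,0],1],[[0,0,0.005],[0,0,0],1],[[0,0,0],[0,0,0],0],[[0,0,0],[0,0,0],-0.2],[[0,0,0],[0,0,0],-1],[[0,0,0],[0,0,0],-1],[[0,0,0],[0,0,0],-1],[[0,0,0],[0,0,0],-1]]' 25
python3 -m jog '[[[0,0,0],[0,0,0],-1],[[0,0,0],[0,0,0],-1],[[0,0,0],[0,0,0],-1],[[0,0,0],[0,0,0],-1]]' 25
```

```text
time_s: 4.65
position: [618.9, -314.0, 4.9]
ee_rot: [[-0.981, 0.195, 0.0], [0.195, 0.981, -0.0], [-0.0, -0.0, -1.0]]
ft_force: [-0.6, -0.8, 0.5]
gripper_width: 0.571
finger_force: 25.0
time_s: 5.05
position: [618.9, -314.0, 4.9]
ee_rot: [[-0.981, 0.195, 0.0], [0.195, 0.981, -0.0], [-0.0, -0.0, -1.0]]
ft_force: [-0.1, 0.3, 1.6]
gripper_width: 0.569
finger_force: 25.0
```

```bash

python3 -m jog '[[[0,0,-0.01],[0,0,0],-1],[[0,0,-0.02],[0,0,0],-1],[[0,0,-0.035],[0,0,0],-1],[[0,0,-0.035],[0,0,0],-1],[[0,0,-0.035],[0,0,0],-1],[[0,0,-0.035],[0,0,0],-1],[[0,0,-0.025],[0,0,0],-1],[[0,0,-0.01],[0,0,0],-1]]'
python3 -c "
from h import *
to(563,81,200,81,12)"
```

```text
time_s: 5.85
position: [619.5, -314.1, 214.0]
ee_rot: [[-0.981, 0.195, 0.005], [0.195, 0.981, -0.002], [-0.005, -0.002, -1.0]]
ft_force: [0.6, 0.6, -1.7]
gripper_width: 0.57
finger_force: 25.0
t=5.8 pos=[ 619.5 -314.1  214. ] f=[ 0.6  0.6 -1.7] gw=0.570 shift=[0.1325 0.3765 0.0127] /12=[0.011  0.0314 0.0011] rot=[-0.09  0.29 -2.26]
```

```bash

python3 -m jog '[[[0.005,0.014,0],[0,0,0],-1],[[0.011,0.031,0],[0,0,0],-1],[[0.011,0.031,0],[0,0,0],-1],[[0.011,0.031,0],[0,0,0],-1],[[0.011,0.031,0],[0,0,0],-1],[[0.011,0.031,0],[0,0,0],-1],[[0.011,0.031,0],[0,0,0],-1],[[0.011,0.031,0],[0,0,0],-1]]'
python3 -m jog '[[[0.011,0.031,0],[0,0,0],-1],[[0.011,0.031,0],[0,0,0],-1],[[0.011,0.031,0],[0,0,0],-1],[[0.011,0.031,0],[0,0,0],-1],[[0.011,0.031,0],[0,0,0],-1],[[0.007,0.02,0],[0,0,0],-1],[[0,0,0],[0,0,-2.2],-1],[[0,0,0],[0,0,0],-1]]'
python3 - <<'E'
from h import *
to(563,81,200,81,1)
s=manip.sense(); im=imaging.grab_frame("wrist")[:,:,::-1].copy(); cv2.imwrite("pics/w2.png",im)
cv2.imwrite("pics/w2o.png",cv2.resize(im,(800,500))); np.save("w2.npy",np.c_[s["ee_rot"],s["position"]])
cv2.imwrite("pics/top2.png",imaging.grab_frame("top")[:,:,::-1])
E
```

```text
time_s: 6.65
position: [582.6, -69.8, 208.2]
ee_rot: [[-0.981, 0.195, -0.002], [0.195, 0.981, 0.001], [0.002, 0.0, -1.0]]
ft_force: [0.4, -0.5, -2.0]
gripper_width: 0.568
finger_force: 25.0
time_s: 7.45
position: [556.2, 113.2, 208.4]
ee_rot: [[-0.988, 0.156, -0.002], [0.156, 0.988, -0.0], [0.002, -0.001, -1.0]]
ft_force: [-0.7, -0.6, -1.1]
gripper_width: 0.566
finger_force: 25.0
t=7.5 pos=[556.2 113.2 208.4] f=[-0.7 -0.6 -1.1] gw=0.566 shift=[-0.0117 -0.0308  0.0084] /1=[-0.0117 -0.0308  0.0084] rot=[-0.03 -0.12  0.04]
```

View pics/w2o.png

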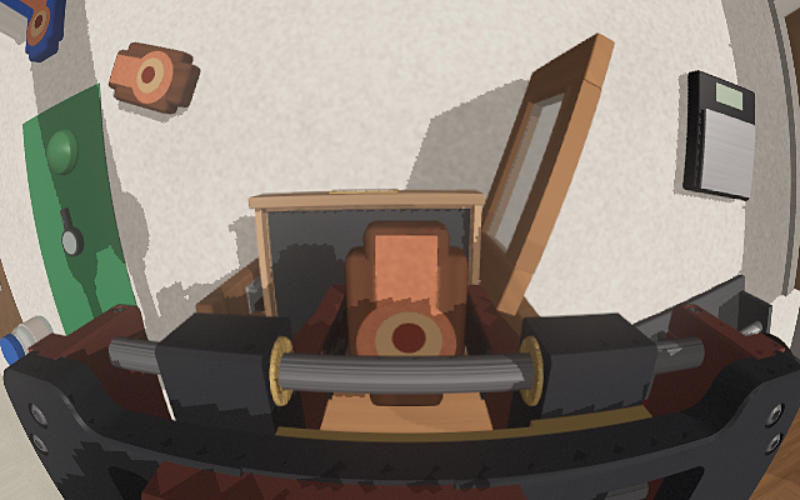

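The wrist view shows the slab held level. The tray front's upper edge runs from (249,199) to (485,194), with a brass pull at (365,190), and the door's top free end is at (598–613,35–42).

```bash
cat >> h.py <<'E'
def wpx(u,v,z,M):
    m=imaging.camera_model("wrist"); T=m["tool_from_camera"]; K=m["mtx"]; e=np.array([u,v])-K[:2,2]; r=np.hypot(*e); th=r/K[0,0]
    d=np.r_[np.sin(th)*e/r,np.cos(th)]; o=M[:,:3]@T[:3,3]+M[:,3]; d=M[:,:3]@T[:3,:3]@d; return o+d*(z-o[2])/d[2]
E
python3 - <<'E'
from h import *
M=np.load("w2.npy")
P={k:wpx(u/1.25,v/1.25,z,M) for k,(u,v,z) in dict(tl=(249,199,122),tr=(485,194,122),de=(613,42,150),di=(598,35,150),dhin=(502,308,150),dhout=(520,316,150)).items()}
for k,v in P.items(): print(k,v.round(1))
t=P['tr']-P['tl']; print(np.linalg.norm(t),np.degrees(np.arctan2(t[1],t[0])),(P['tr']+P['tl'])/2)
d=P['de']-P['dhout']; print(np.linalg.norm(d),np.degrees(np.arctan2(d[1],d[0])))
E
```

```text
tl [498.6  14.5 122. ]
tr [521.5 170.7 122. ]
de [431.2 263.9 150. ]
di [426.8 253.6 150. ]
dhin [589.9 168.8 150. ]
dhout [597.7 180.3 150. ]
157.8812504447661 81.67832785778722 [510.05588493  92.57126128 122.        ]
186.29177433161485 153.33553973896355
```

```bash

python3 -m jog '[[[-0.004,-0.008,0],[0,0,0],-1],[[-0.005,-0.012,0.005],[0,0,0],-1],[[-0.003,-0.008,0.01],[0,0,0],-1],[[-0.001,-0.002,0.02],[0,0,0],-1],[[0,0,0.02],[0,0,0],-1],[[0,0,0.015],[0,0,0],-1],[[0,0,0.005],[0,0,0],-1],[[0,0,0],[0,0,0],-1]]'
python3 -c "
from h import *
to(564.3,82.9,102.5,81.4,1)"
```

```text
time_s: 8.35
position: [564.5, 80.4, 133.5]
ee_rot: [[-0.987, 0.158, -0.002], [0.158, 0.987, -0.0], [0.002, -0.0, -1.0]]
ft_force: [0.2, 0.2, -1.0]
gripper_width: 0.566
finger_force: 25.0
t=8.3 pos=[564.5  80.4 133.5] f=[ 0.2  0.2 -1. ] gw=0.566 shift=[0.0006 0.0025 0.031 ] /1=[0.0006 0.0025 0.031 ] rot=[-0.03 -0.11 -0.49]
```

```bash

python3 -m jog '[[[0.0005,0.0025,0.008],[0,0,0],-1],[[0,0,0.01],[0,0,-0.4],-1],[[0,0,0.007],[0,0,0],-1],[[0,0,0.003],[0,0,0],-1],[[0,0,0.001],[0,0,0],-1],[[0,0,0],[0,0,0],-1],[[0,0,0],[0,0,0],-1]]'
python3 -c "
from h import *
to(564.3,82.9,102,81.4,1)"
```

```text
time_s: 9.05
position: [565.1, 83.3, 106.0]
ee_rot: [[-0.989, 0.151, 0.001], [0.151, 0.989, 0.0], [-0.001, 0.0, -1.0]]
ft_force: [0.6, 1.3, -1.8]
gripper_width: 0.566
finger_force: 25.0
t=9.1 pos=[565.1  83.3 106. ] f=[ 0.6  1.3 -1.8] gw=0.566 shift=[ 0.0007 -0.0005  0.004 ] /1=[ 0.0007 -0.0005  0.004 ] rot=[ 0.01  0.04 -0.07]
```

```bash

python3 -m jog '[[[0,0,0.0015],[0,0,0],-1],[[0,0,0.0015],[0,0,0],-1],[[0,0,0],[0,0,0],-1]]'
python3 -m jog '[[[0,0,0.001],[0,0,0],-1],[[0,0,0],[0,0,0],-1]]'
python3 -m jog '[[[0,0,0.0007],[0,0,0],-1],[[0,0,0],[0,0,0],-1]]'
```

```text
time_s: 9.35
position: [564.8, 83.3, 102.4]
ee_rot: [[-0.989, 0.151, -0.0], [0.151, 0.989, -0.0], [0.0, -0.0, -1.0]]
ft_force: [-0.8, 0.3, -1.9]
gripper_width: 0.567
finger_force: 25.0
time_s: 9.55
position: [565.0, 83.3, 101.8]
ee_rot: [[-0.989, 0.151, 0.0], [0.151, 0.989, 0.0], [-0.0, 0.0, -1.0]]
ft_force: [0.1, -0.2, -0.8]
gripper_width: 0.565
finger_force: 25.0
time_s: 9.75
position: [565.1, 83.3, 101.8]
ee_rot: [[-0.989, 0.151, 0.001], [0.151, 0.989, -0.0], [-0.001, 0.0, -1.0]]
ft_force: [-1.2, -0.4, 3.8]
gripper_width: 0.57
finger_force: 25.0
```

```bash

python3 -m jog '[[[0,0,0],[0,0,0],0.25],[[0,0,0],[0,0,0],0.4],[[0,0,0],[0,0,0],0.5],[[0,0,0],[0,0,0],0.5],[[0,0,-0.005],[0,0,0],0.5],[[0,0,-0.02],[0,0,0],0.5],[[0,0,-0.035],[0,0,0],0.5],[[0,0,-0.04],[0,0,0],0.5]]'
python3 -m jog '[[[0.02,0,-0.02],[0,0,0],0.5],[[0.04,0,0],[0,0,0],0],[[0.04,0,0],[0,0,0],-1],[[0.02,0,0],[0,0,0],-1],[[0,0,0],[0,0,0],-1]]'
python3 - <<'E'
from h import *
im=imaging.grab_frame("top")[:,:,::-1]; s=imaging.grab_frame("scene")[:,:,::-1]
a=cv2.resize(im[30:225,140:320],None,fx=2.2,fy=2.2); b=cv2.resize(s[90:260,350:520],None,fx=2.3,fy=2.3)
o=np.zeros((430,800,3),np.uint8); o[:a.shape[0],:a.shape[1]]=a; o[:b.shape[0],400:400+b.shape[1]]=b
cv2.imwrite("pics/c3.png",np.clip(o*1.4,0,255).astype(np.uint8)); to(485,95,115,81.4,1)
E
```

```text
time_s: 10.55
position: [564.2, 83.3, 200.9]
ee_rot: [[-0.989, 0.151, -0.003], [0.151, 0.989, -0.0], [0.003, -0.001, -1.0]]
ft_force: [1.3, 0.0, -0.2]
gripper_width: 0.75
finger_force: 0.0
time_s: 11.05
position: [445.0, 101.9, 222.4]
ee_rot: [[-0.989, 0.149, 0.003], [0.149, 0.989, 0.001], [-0.003, 0.001, -1.0]]
ft_force: [-0.3, -0.8, 0.9]
gripper_width: 0.427
finger_force: 0.0
t=11.2 pos=[446.7 101.4 221.5] f=[0.6 0.2 0.7] gw=0.332 shift=[-0.0387 -0.0006  0.1066] /1=[-0.0387 -0.0006  0.1066] rot=[ 0.02  0.1  -0.05]
```

View pics/c3.png

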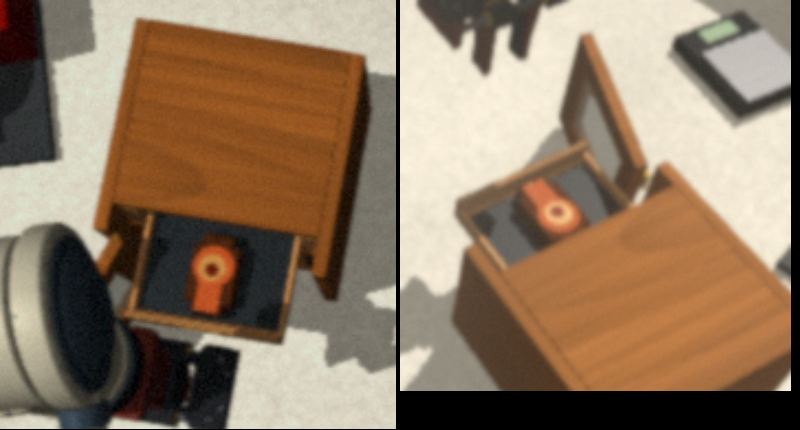

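The slab lies flat inside the tray, seen at (212,268) on the left and (555,212) on the right. Next I'll push the tray home with closed fingers, right of the pull.

```bash
python3 -c "
from h import *
to(475.5,51,106,81.4,1)"
python3 -m jog '[[[-0.01,-0.02,0.01],[0,0,0],-1],[[-0.01,-0.026,0.02],[0,0,0],-1],[[-0.002,-0.009,0.025],[0,0,0],-1],[[0,0,0.025],[0,0,0],-1],[[0,0,0.02],[0,0,0],-1],[[0,0,0.01],[0,0,0],-1],[[0,0,0],[0,0,0],-1],[[0,0,0],[0,0,0],-1]]'
python3 -c "
from h import *
to(475.5,51,106,81.4,1)"
```

```text
t=11.2 pos=[446.7 101.4 221.5] f=[0.6 0.2 0.7] gw=0.332 shift=[-0.0359 -0.0455  0.1156] /1=[-0.0359 -0.0455  0.1156] rot=[ 0.02  0.1  -0.05]
time_s: 11.95
position: [460.4, 43.6, 111.6]
ee_rot: [[-0.989, 0.151, 0.0], [0.151, 0.989, -0.0], [-0.0, 0.0, -1.0]]
ft_force: [0.1, -0.0, 1.0]
gripper_width: 0.003
finger_force: 0.0
t=11.9 pos=[460.4  43.6 111.6] f=[ 0.1 -0.   1. ] gw=0.003 shift=[-0.0139  0.0096  0.0056] /1=[-0.0139  0.0096  0.0056] rot=[ 0.    0.03 -0.07]
```

```bash

python3 -m jog '[[[-0.006,0,0.005],[0,0,0],-1],[[-0.008,0,0],[0,0,0],-1],[[-0.008,0,0],[0,0,0],-1],[[-0.005,0,0],[0,0,0],-1],[[-0.004,0,0],[0,0,0],-1],[[-0.004,0,0],[0,0,0],-1],[[-0.005,0,0],[0,0,0],-1],[[-0.006,0,0],[0,0,0],-1]]'
python3 -m jog '[[[-0.007,0,0],[0,0,0],-1],[[-0.007,0,0],[0,0,0],-1],[[-0.007,0,0],[0,0,0],-1],[[-0.007,0,0],[0,0,0],-1],[[-0.007,0,0],[0,0,0],-1],[[-0.007,0,0],[0,0,0],-1],[[-0.007,0,0],[0,0,0],-1],[[-0.006,0,0],[0,0,0],-1]]'
```

```text
time_s: 12.75
position: [505.4, 36.8, 106.0]
ee_rot: [[-0.989, 0.151, -0.0], [0.151, 0.989, 0.0], [0.0, -0.0, -1.0]]
ft_force: [-2.0, 0.2, 2.3]
gripper_width: 0.007
finger_force: 1.0
time_s: 13.55
position: [560.2, 28.5, 105.9]
ee_rot: [[-0.989, 0.151, -0.0], [0.151, 0.989, 0.0], [0.0, 0.0, -1.0]]
ft_force: [-1.2, 1.3, 1.8]
gripper_width: 0.004
finger_force: 1.0
```

```bash

python3 -m jog '[[[-0.006,0,0],[0,0,0],-1],[[-0.004,0,0],[0,0,0],-1],[[-0.003,0,0],[0,0,0],-1],[[-0.002,0,0],[0,0,0],-1],[[-0.002,0,0],[0,0,0],-1]]'
python3 -m jog '[[[-0.002,0,0],[0,0,0],-1],[[-0.001,0,0],[0,0,0],-1],[[-0.001,0,0],[0,0,0],-1]]'
python3 -m jog '[[[-0.001,0,0],[0,0,0],-1],[[-0.001,0,0],[0,0,0],-1]]'
```

```text
time_s: 14.05
position: [576.4, 26.0, 105.8]
ee_rot: [[-0.989, 0.151, -0.0], [0.151, 0.989, 0.0], [0.0, -0.0, -1.0]]
ft_force: [-1.5, 0.4, 0.3]
gripper_width: 0.007
finger_force: 0.8
time_s: 14.35
position: [580.3, 25.3, 105.8]
ee_rot: [[-0.989, 0.151, -0.0], [0.151, 0.989, -0.0], [0.0, -0.0, -1.0]]
ft_force: [-2.5, 0.9, 0.2]
gripper_width: 0.006
finger_force: 0.8
time_s: 14.55
position: [582.3, 25.0, 105.8]
ee_rot: [[-0.989, 0.151, -0.0], [0.151, 0.989, 0.0], [0.0, -0.0, -1.0]]
ft_force: [-1.4, -0.1, 0.4]
gripper_width: 0.002
finger_force: 0.8
```

```bash

for i in 1 2 3 4; do python3 -m jog '[[[-0.001,0,0],[0,0,0],-1],[[-0.001,0,0],[0,0,0],-1]]' | grep -E "posi|ft_"; done
```

```text
position: [584.3, 24.7, 105.8]
ft_force: [-1.7, 0.6, -1.1]
position: [586.3, 24.4, 105.8]
ft_force: [-2.8, 0.4, -0.6]
position: [587.6, 24.2, 105.8]
ft_force: [-8.1, 1.5, 1.7]
position: [587.7, 24.2, 105.8]
ft_force: [-15.4, 2.8, 5.7]
```

The tray met its stop at x≈587.6. I'll back off and go round to the outside of the door.

```bash

python3 -m jog '[[[0.01,0,0],[0,0,0],-1],[[0.025,0,0],[0,0,0],-1],[[0.03,0,0],[0,0,0],-1],[[0.03,0,-0.02],[0,0,0],-1],[[0.01,0,-0.035],[0,0,0],-1],[[0,0,-0.04],[0,0,0],-1],[[0,0.02,-0.03],[0,0,0],-1],[[0,0.03,0],[0,0,0],-1]]'
python3 - <<'E'
from h import *
to(470.6,288.2,230,81.4,7)
print(manip.sense()['q'].round(2))
H=np.array([600,178.5]); ex=np.array([.9887,-.15]); ey=np.array([.15,.9887]); pr=None
for deg in [108,102,96,90,84,78,72,66,60,54,48,42,36,30,24,18,12,9,6,4,3.4,2,0]:
    t=np.radians(deg); u=-np.sin(t)*ex-np.cos(t)*ey; n=-np.cos(t)*ex+np.sin(t)*ey
    h=10*abs(np.cos(t))+13.5*abs(np.sin(t)); p=H+165*u+h*n
    d=np.zeros(2) if pr is None else np.array([-(p-pr)@ex,(p-pr)@ey]); pr=p; print(deg,p.round(1),"tool",(d/1e3).round(4))
E
```

```text
time_s: 16.15
position: [496.0, 88.6, 237.7]
ee_rot: [[-0.988, 0.154, 0.012], [0.154, 0.988, 0.0], [-0.012, 0.002, -1.0]]
ft_force: [-0.1, -0.6, 0.3]
gripper_width: 0.002
finger_force: 0.0
t=16.1 pos=[496.   88.6 237.7] f=[-0.1 -0.6  0.3] gw=0.002 shift=[0.0558 0.1933 0.0074] /7=[0.008  0.0276 0.0011] rot=[ 0.13  0.68 -0.23]
[ 0.11 -0.18  1.46 -0.    1.84 -1.31]
108 [459.6 266.7] tool [0. 0.]
102 [451.  250.9] tool [ 0.0062 -0.0169]
96 [444.  234.2] tool [ 0.0044 -0.0176]
90 [438.9 216.6] tool [ 0.0024 -0.0181]
84 [435.8 200.5] tool [ 0.0006 -0.0164]
78 [434.4 184. ] tool [-0.001  -0.0165]
72 [434.6 167.3] tool [-0.0027 -0.0165]
66 [436.6 150.6] tool [-0.0044 -0.0163]
60 [440.3 133.9] tool [-0.0062 -0.0159]
54 [445.7 117.6] tool [-0.0079 -0.0153]
48 [453.  101.7] tool [-0.0096 -0.0146]
42 [462.   86.6] tool [-0.0112 -0.0136]
36 [472.7  72.3] tool [-0.0127 -0.0125]
30 [485.   59.2] tool [-0.0141 -0.0111]
24 [498.7  47.4] tool [-0.0154 -0.0096]
18 [513.8  37.1] tool [-0.0165 -0.0079]
12 [530.1  28.5] tool [-0.0174 -0.0061]
9 [538.6  24.9] tool [-0.009  -0.0023]
6 [547.3  21.7] tool [-0.0091 -0.0018]
4 [553.3  19.9] tool [-0.0061 -0.0009]
3.4 [555.1  19.4] tool [-0.0019 -0.0002]
2 [559.3  18.3] tool [-0.0043 -0.0005]
0 [565.4  16.9] tool [-0.0062 -0.0005]
```

```bash

python3 -m jog '[[[0.008,0.028,0],[0,0,0],-1],[[0.008,0.028,0],[0,0,0],-1],[[0.008,0.028,0],[0,0,0],-1],[[0.008,0.028,0],[0,0,0],-1],[[0.008,0.028,0],[0,0,0],-1],[[0.008,0.028,0],[0,0,0],-1],[[0.006,0.02,0],[0,0,0],-1],[[0,0,0],[0,0,0],-1]]'
python3 -c "
from h import *
to(470.6,288.2,118,81.4,1)"
```

```text
time_s: 16.95
position: [468.6, 285.1, 231.1]
ee_rot: [[-0.989, 0.148, 0.001], [0.148, 0.989, 0.001], [-0.001, 0.001, -1.0]]
ft_force: [0.1, -0.2, -1.2]
gripper_width: 0.006
finger_force: 0.0
t=16.9 pos=[468.6 285.1 231.1] f=[ 0.1 -0.2 -1.2] gw=0.006 shift=[-0.0014  0.0032  0.1131] /1=[-0.0014  0.0032  0.1131] rot=[0.07 0.06 0.1 ]
```

```bash

python3 -m jog '[[[0,0.003,0.02],[0,0,0],-1],[[0,0,0.03],[0,0,0],-1],[[0,0,0.03],[0,0,0],-1],[[0,0,0.03],[0,0,0],-1],[[0,0,0.012],[0,0,0],-1],[[0,0,0],[0,0,0],-1]]'
python3 -c "
from h import *
to(459.6,266.7,118,81.4,1)"
```

```text
time_s: 17.55
position: [468.8, 284.9, 107.3]
ee_rot: [[-0.988, 0.151, -0.002], [0.151, 0.988, -0.002], [0.002, -0.002, -1.0]]
ft_force: [-0.0, 0.1, 0.2]
gripper_width: 0.006
finger_force: 0.0
t=17.6 pos=[468.8 284.9 107.3] f=[-0.   0.1  0.2] gw=0.006 shift=[ 0.0064 -0.0194 -0.0107] /1=[ 0.0064 -0.0194 -0.0107] rot=[-0.12 -0.12 -0.11]
```

```bash

python3 -m jog '[[[0.002,-0.006,-0.008],[0,0,0],-1],[[0.002,-0.005,-0.002],[0,0,0],-1],[[0.001,-0.003,0],[0,0,0],-1],[[0.001,-0.003,0],[0,0,0],-1],[[0.001,-0.003,0],[0,0,0],-1],[[0.001,-0.003,0],[0,0,0],-1],[[0.0015,-0.004,0],[0,0,0],-1],[[0.0025,-0.006,0],[0,0,0],-1]]'
python3 -m jog '[[[0.002,-0.008,0],[0,0,0],-1],[[0.002,-0.008,0],[0,0,0],-1],[[0.001,-0.009,0],[0,0,0],-1],[[0.001,-0.009,0],[0,0,0],-1],[[0,-0.008,0],[0,0,0],-1],[[0,-0.008,0],[0,0,0],-1]]'
python3 -c "
from h import *
to(434.4,184,118,81.4,1)"
```

```text
time_s: 18.35
position: [452.4, 255.0, 118.8]
ee_rot: [[-0.989, 0.15, -0.0], [0.15, 0.989, -0.0], [0.0, -0.0, -1.0]]
ft_force: [1.0, 0.1, 0.2]
gripper_width: 0.005
finger_force: 0.2
time_s: 18.95
position: [438.9, 206.0, 119.0]
ee_rot: [[-0.989, 0.151, 0.0], [0.151, 0.989, 0.0], [-0.0, 0.0, -1.0]]
ft_force: [0.4, -0.1, -0.1]
gripper_width: 0.005
finger_force: 0.3
t=18.9 pos=[438.9 206.  119. ] f=[ 0.4 -0.1 -0.1] gw=0.005 shift=[ 0.0011 -0.0224  0.001 ] /1=[ 0.0011 -0.0224  0.001 ] rot=[ 0.01  0.   -0.08]
```

```bash

python3 -m jog '[[[0.0005,-0.011,0],[0,0,0],-1],[[0.0005,-0.011,0],[0,0,0],-1],[[-0.001,-0.008,0],[0,0,0],-1],[[-0.0015,-0.008,0],[0,0,0],-1],[[-0.002,-0.008,0],[0,0,0],-1],[[-0.002,-0.008,0],[0,0,0],-1],[[-0.003,-0.008,0],[0,0,0],-1],[[-0.003,-0.008,0],[0,0,0],-1]]'
python3 -m jog '[[[-0.004,-0.008,0],[0,0,0],-1],[[-0.004,-0.008,0],[0,0,0],-1],[[-0.005,-0.007,0],[0,0,0],-1],[[-0.005,-0.007,0],[0,0,0],-1],[[-0.0055,-0.007,0],[0,0,0],-1],[[-0.0055,-0.007,0],[0,0,0],-1]]'
python3 - <<'E'
from h import *
to(472.7,72.3,119,81.4,1)
cv2.imwrite("pics/c4.png",np.hstack([cv2.resize(imaging.grab_frame("scene")[90:260,350:520,::-1],(400,400)),cv2.resize(imaging.grab_frame("top")[50:220,150:320,::-1],(400,400))]))
E
```

```text
time_s: 19.75
position: [440.0, 135.1, 118.9]
ee_rot: [[-0.989, 0.151, -0.0], [0.151, 0.989, 0.0], [0.0, 0.0, -1.0]]
ft_force: [0.2, 1.6, -0.4]
gripper_width: 0.003
finger_force: 0.3
time_s: 20.35
position: [462.3, 87.2, 118.9]
ee_rot: [[-0.989, 0.151, -0.0], [0.151, 0.989, -0.0], [0.0, -0.0, -1.0]]
ft_force: [-0.0, 0.7, 0.1]
gripper_width: 0.004
finger_force: 0.3
t=20.4 pos=[462.3  87.2 118.9] f=[-0.   0.7  0.1] gw=0.004 shift=[-0.0125 -0.0132 -0.0001] /1=[-0.0125 -0.0132 -0.0001] rot=[-0.   -0.   -0.06]
```

View pics/c4.png

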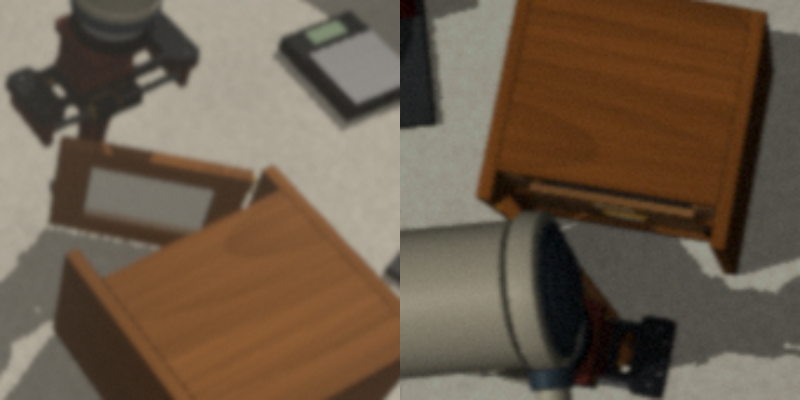

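The view shows the door half shut with the fingers on its free stile, around (100,145) on the left, and the tray home. I'll keep following the arc.

```bash

python3 -m jog '[[[-0.006,-0.0065,0],[0,0,0],-1],[[-0.0065,-0.0065,0],[0,0,0],-1],[[-0.007,-0.0055,0],[0,0,0],-1],[[-0.007,-0.0055,0],[0,0,0],-1],[[-0.0075,-0.005,0],[0,0,0],-1],[[-0.0075,-0.005,0],[0,0,0],-1],[[-0.008,-0.004,0],[0,0,0],-1],[[-0.008,-0.004,0],[0,0,0],-1]]'
python3 -m jog '[[[-0.006,-0.002,0],[0,0,0],-1],[[-0.005,-0.002,0],[0,0,0],-1],[[-0.004,-0.001,0],[0,0,0],-1],[[-0.003,-0.001,0],[0,0,0],-1]]'
python3 -c "
from h import *
to(555,19.4,119,81.4,1)"
```

```text
time_s: 21.25
position: [513.0, 37.2, 118.8]
ee_rot: [[-0.989, 0.151, -0.0], [0.151, 0.989, 0.0], [0.0, -0.0, -1.0]]
ft_force: [-0.2, 0.3, 0.2]
gripper_width: 0.004
finger_force: 0.2
time_s: 21.65
position: [529.6, 29.0, 118.9]
ee_rot: [[-0.989, 0.151, -0.0], [0.151, 0.989, 0.0], [0.0, 0.0, -1.0]]
ft_force: [-0.3, -0.2, 0.1]
gripper_width: 0.006
finger_force: 0.2
t=21.6 pos=[529.6  29.  118.9] f=[-0.3 -0.2  0.1] gw=0.006 shift=[-0.0266 -0.0057 -0.0001] /1=[-0.0266 -0.0057 -0.0001] rot=[ 0.   -0.01 -0.06]
```

```bash

python3 -m jog '[[[-0.003,-0.001,0],[0,0,0],-1],[[-0.003,-0.001,0],[0,0,0],-1],[[-0.003,-0.001,0],[0,0,0],-1],[[-0.002,-0.0005,0],[0,0,0],-1],[[-0.002,-0.0005,0],[0,0,0],-1],[[-0.002,-0.0005,0],[0,0,0],-1]]'| grep -E "posi|ft_"
python3 -m jog '[[[-0.001,0,0],[0,0,0],-1],[[-0.001,0,0],[0,0,0],-1]]'| grep -E "posi|ft_"
python3 -m jog '[[[-0.001,0,0],[0,0,0],-1],[[-0.001,0,0],[0,0,0],-1]]'| grep -E "posi|ft_"
python3 -m jog '[[[-0.001,0,0],[0,0,0],-1],[[-0.001,0,0],[0,0,0],-1]]'| grep -E "posi|ft_"
```

```text
position: [543.6, 22.3, 119.0]
ft_force: [0.1, -0.2, -0.4]
position: [545.5, 22.0, 118.9]
ft_force: [-0.6, 0.3, 0.3]
position: [547.5, 21.7, 118.9]
ft_force: [-0.3, 0.3, 0.1]
position: [549.4, 21.4, 118.9]
ft_force: [-0.5, -0.2, 0.1]
```

```bash

for i in 1 2 3 4; do python3 -m jog '[[[-0.001,0,0],[0,0,0],-1],[[-0.001,0,0],[0,0,0],-1]]' | grep -E "posi|ft_"; done
```

```text
position: [551.5, 21.1, 119.0]
ft_force: [-0.4, -0.0, 0.5]
position: [553.4, 20.8, 119.0]
ft_force: [-0.6, 0.1, -0.5]
position: [555.4, 20.5, 118.9]
ft_force: [-0.2, -0.5, 0.4]
position: [557.4, 20.2, 119.0]
ft_force: [0.4, -1.2, -0.2]
```

```bash

for i in 1 2 3 4; do python3 -m jog '[[[-0.001,0,0],[0,0,0],-1]]' | grep -E "posi|ft_"|tr '\n' ' '; echo; done
```

```text
position: [558.2, 20.1, 118.9] ft_force: [-2.5, 0.3, 0.9] 
position: [558.7, 20.0, 118.9] ft_force: [-6.0, 0.6, 3.2] 
position: [559.3, 19.9, 118.9] ft_force: [-6.1, 1.2, 2.5] 
position: [560.1, 19.8, 119.0] ft_force: [-6.7, -0.5, 3.8]
```

```bash
python3 -c "
from h import *
print(manip.sense()['finger_force'])"
python3 -m jog '[[[-0.001,0,0],[0,0,0],-1]]' | grep -E "posi|ft_|fing"
```

```text
3.8506288826465607
position: [560.8, 19.6, 118.9]
ft_force: [-8.5, -0.1, 4.2]
finger_force: 4.4
```

```bash

for i in 1 2 3 4 5 6; do python3 -m jog '[[[-0.0006,0,0],[0,0,0],-1]]' | grep -E "posi|ft_|fing"|tr '\n' ' '; echo; done
```

```text
position: [561.3, 19.6, 118.9] ft_force: [-8.4, 0.7, 3.6] finger_force: 4.4 
position: [561.8, 19.5, 118.9] ft_force: [-10.1, 1.2, 3.4] finger_force: 4.8 
position: [562.2, 19.4, 118.9] ft_force: [-11.1, 0.6, 3.8] finger_force: 5.1 
position: [562.7, 19.4, 118.9] ft_force: [-11.8, 0.1, 4.1] finger_force: 5.5 
position: [563.1, 19.3, 118.9] ft_force: [-11.9, 1.0, 4.9] finger_force: 5.9 
position: [563.5, 19.2, 119.0] ft_force: [-12.3, -0.1, 6.2] finger_force: 6.3
```

```bash

for i in 1 2 3; do python3 -m jog '[[[-0.0005,0,0],[0,0,0],-1]]' | grep -E "posi|ft_|fing"|tr '\n' ' '; echo; done
```

```text
position: [563.9, 19.1, 118.9] ft_force: [-12.6, 0.2, 4.9] finger_force: 6.5 
position: [565.6, 19.0, 119.0] ft_force: [1.0, 0.9, -0.3] finger_force: 0.0 
position: [566.9, 18.9, 119.0] ft_force: [-5.2, 0.5, 2.1] finger_force: 2.7
```

The resistance dropped from 12.6 N to 0, then the door met its stop, so the catch has snapped. I'll hold briefly, then withdraw slowly.

```bash

python3 -m jog '[[[0,0,0],[0,0,0],-1]]' | grep -E "posi|ft_"
python3 -m jog '[[[0.002,0,0],[0,0,0],-1],[[0.003,0,0],[0,0,0],-1],[[0.005,0,0],[0,0,0],-1],[[0.01,0,0],[0,0,0],-1],[[0.02,0,0],[0,0,0],-1],[[0.03,0,0],[0,0,0],-1],[[0.03,0,-0.02],[0,0,0],-1],[[0.01,0,-0.03],[0,0,0],-1]]'
python3 -m jog '[[[0.02,0.03,-0.03],[0,0,0],-1],[[0.02,0.04,-0.02],[0,0,0],-1],[[0,0.045,0],[0,0,0],-1],[[0,0.045,0],[0,0,0],-1],[[0,0.045,0],[0,0,0],-1],[[0,0.03,0],[0,0,0],-1],[[0,0,0],[0,0,0],-1],[[0,0,0],[0,0,0],-1]]'
python3 - <<'E'
from h import *
cv2.imwrite("pics/c5.png",np.hstack([cv2.resize(imaging.grab_frame("scene")[90:290,340:540,::-1],(400,400)),cv2.resize(imaging.grab_frame("top")[20:260,140:440,::-1],(400,320)).repeat(1,0) if 0 else cv2.resize(imaging.grab_frame("top")[0:280,140:440,::-1],(400,400))]))
E
```

```text
position: [566.9, 18.9, 119.0]
ft_force: [-4.3, 0.3, 2.7]
time_s: 25.95
position: [455.0, 35.7, 167.3]
ee_rot: [[-0.989, 0.15, -0.005], [0.15, 0.989, 0.0], [0.004, -0.001, -1.0]]
ft_force: [0.9, -0.2, -0.3]
gripper_width: 0.004
finger_force: 0.0
time_s: 26.75
position: [453.8, 273.6, 218.7]
ee_rot: [[-0.989, 0.149, -0.0], [0.149, 0.989, -0.001], [0.0, -0.001, -1.0]]
ft_force: [0.7, 0.3, 1.1]
gripper_width: 0.008
finger_force: 0.0
```

View pics/c5.png

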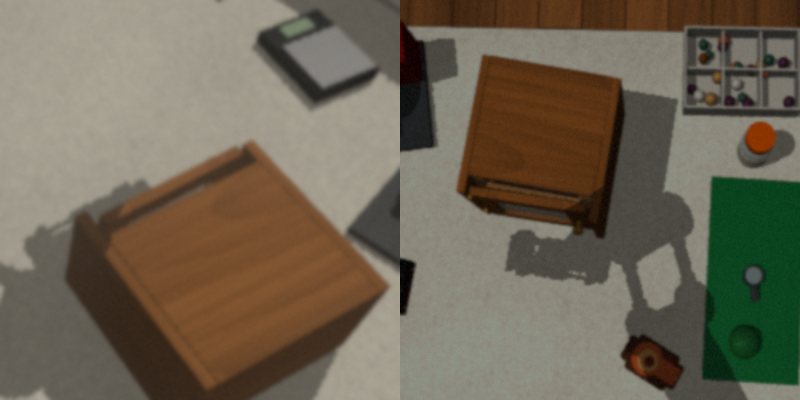

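The door stays shut between the cheeks, seen at (180,185) on the left and (530,205) on the right. The tray is home, the bystanders in view haven't moved, and the arm is clear.

```bash
python3 -c "
from station import manip
print(manip.close_job())"
```

```text
the job is handed in; nothing more can be done
None
```

The slab lies flat in the tray, the tray is fully home, and the door is shut with its catch snapped at about 13 N; it stayed shut after I backed off, and I handed the job in at about 27 s.

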